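Clamp a glued phone in the crank press

ROBOT

A 7-joint arm with a two-finger parallel gripper is mounted at the origin on the work surface. World frame = base frame: x ahead of the robot, y to its left, z up, the work surface at z = 0. Lengths are in mm, angles in rad, forces in N, time in s.
With the tool pointing down it reaches from about 400 to 850 mm from the base axis. Payload 4.5 kg.
Tool frame: the origin (TCP) lies at the very end of the fingers, on their centre line; the grasp point (between the pads) lies 19 mm behind it; z points along the fingers, y is the line along which they close (so a half turn about z gives the same grasp; the last joint's range is limited). The gripper opens to 88 mm and grips with 3 to 60 N. Pads are 18 mm wide; open, the fingers measure 123 mm over their backs; the gripper's body (75 mm by 187 mm) begins 45 mm behind the grasp point.
Start: joints at [-1.306, 0.689, -0.195, 1.565, 0.157, 0.902, -0.215], TCP at [142.951, 608.456, 238.743] pointing down, gripper open.
Joint ranges: [-3.01, 3.01], [-0.46, 2.08], [-1.47, 1.51], [0.13, 2.56], [-1, 4.14], [0.04, 2.09], [-2.66, 2.66]. Speed limits (rad/s): [2.57, 2.57, 3.14, 3.14, 3.14, 3.14, 3.14].

INTERFACE

Orientations are given as a unit quaternion [x, y, z, w].
In Python, from plant import env, claw, planner, eyes, ticket, nets, readout gives the robot as it stands. Calls block until the motion is done:
- env.movep(position, orientation): joint-space move of the TCP to a pose.
- env.move_linear(position, attitude=None, rate=150, force_limit=None): straight line of the TCP; attitude=None keeps the orientation; rate is the mean speed in mm/s. With force_limit (N) it stops when the force on the tool has changed by that much, and returns True; else False.
- env.move_j(angles): joint-space move.
- claw.move_gripper(opening, grasp_force=None): opening from 0.0 (shut) to 1.0 (fully open); grasp_force is the grip in N (None keeps the last); returns when the fingers have stopped.
- env.hold(seconds).
- planner.solve_ik(position, orientation): joint angles nearest the present ones, or None.
- eyes.snapshot(name): name is "side" or "top"; returns a dict with "img" (480x640x3 uint8, red, green, blue), "z_map" (480x640 float32, mm along the optical axis (not along the pixel's ray), 0 where there is no reading), "intrinsics" (3x3 intrinsics, pixels), "camera_from_world" (4x4, takes a point from world to camera coordinates). Camera axes: x right, y down, z forward; pixel columns grow to the right and rows downward; lengths in mm; the calibration is good to about 2 mm. A picture is of the moment at which its call begins.
A pose or a line that the arm cannot do raises env.Unreachable and nothing moves.
- ticket.close_job(): hands the job in; it is judged then, once.
Trained networks look in the newest picture that a camera, given by its name, has taken for a name from the list of things; names that differ only in an ending like _2 or _b are one class to them, and where a whole thing is asked for, a point or a joint stands for the part that bears it (a point fixed in the world has none). Each returns a list of dicts, best first, with "confidence" (0 to 1); they miss things now and then, are a little off and sometimes report something else, mostly with a low value. They report only what shows in the picture. A call takes as long as a camera call. They do not tell look-alikes from the thing itself.
- nets.find_in(camera, target): "pixel" ([row, column] in pixels, amid what is visible of it).
- nets.spot_point(camera, target): "pixel" ([row, column] in pixels: a listed point, or the origin of a listed thing).
Readings, each from a call of its own:
- readout.read_t(): time.
- readout.read_joint_positions(): joint angles.
- readout.read_qvel(): joint speeds.
- readout.read_tau(): joint torques, N m.
- readout.read_ee_pos(): TCP position.
- readout.read_tool_rot(): TCP orientation.
- readout.read_ft_force(): force on the tool from outside, world axes, zero at the start.
- readout.read_moment(): the same for the moment, N m.
- readout.read_grip_width(): opening from 0.0 (shut) to 1.0 (fully open).
- readout.read_finger_force(): force on a finger pad.
Only numpy, scipy, OpenCV 4.12 (cv2) and the standard library are available. Lean on these libraries where they do the work, as an engineer would, in place of code of your own. Each camera call takes 0.05 s, during which the arm holds its last target. There are 200 camera calls.

TASK

The phone in the bench press has just had its back glass glued: slide it fully home against the orange end stop, gently. Then turn the red-handled crank clockwise until the orange foot comes down on the phone and clamps it firmly, felt as the crank turning about half as heavy again as it did running free. Do not crush the phone; leave it clamped, let go of the crank and leave the other things on the bench alone.

Things in the scene. Friction and masses are not known exactly. Their poses are not given: they have to be found in the camera images.
- bed: Bed of the blue C-frame press, fixed. Origin: bench level, under the phone's centre when home. x runs along the phone channel from its open mouth (-x) in to the stop and column (+x), y across, z up. In mm: dark steel top z 20, x -170 to 80, 100 wide; black side rails 72 apart, 6 high, x -80 to 70.
- stop (a point): Middle of the face of the orange end stop that the phone's far end must meet: bed x 70, z 23 mm (stop 6 mm high, 72 wide). Behind it the column, x 85 to 125 mm, 70 wide.
- nose (a point): On the ram's axis (bed x 15, y 0 mm) at the underside of the blue gearbox arm, z 92 mm. The arm spans bed x -8 to 125, y +-32, z 92 to 138 mm. Below it hangs the orange square foot, 44 mm, its underside 19 to 40 mm above the phone at the start. The foot pad is sprung, 12 N/mm. Good clamping 25 to 65 N; above 80 N the phone is crushed.
- crank_axis (a point): Point on the crank's upright axis (bed x 105, y 0 mm) at z 161 mm, top of the flat crank arm. Clockwise seen from above lowers the foot 6 mm per radian. Self-holding: stays where left. Turning free takes about 8 N at the handle (0.5 N m; holding still it eases to about half); past contact, 7 N more per radian (72 N of clamping). Good clamping: 2.5 to 6.5 N above free at the handle.
- phone: The phone, 140 x 68 x 9 mm, 0.18 kg, loose, lying face down on the bed between the side rails; white back with a dark camera patch. Origin at the centre of its underside, x along its length and about parallel to the bed's x. It starts 20 to 45 mm short of the end stop, its near end sticking out towards the mouth; home when its origin is over the bed's origin.
- grip (a point): Middle of the red crank handle's gripping length, on the handle's axis: an upright, freely spinning round handle 20 to 23 mm in diameter, standing from z = 164 to 214 mm (this point at z = 194 mm), 60 mm from the crank axis. Its starting angle around the crank axis varies.
- screwdriver: bystander: screwdriver, 150 mm, lying on the bench
- spudger: bystander: scraper with a flat blade, 150 mm, lying on the bench
- tape: bystander: red tape roll, 90 mm across, 18 mm high
- shell: bystander: open phone shell, 145 x 70 x 8 mm, on the blue mat
- jar1: bystander: white jar, 60 mm across, 120 mm high
- jar2: bystander: white jar, 60 mm across, 120 mm high
- mouse: bystander: black computer mouse, 100 x 60 x 22 mm
Mind the look-alikes: they are no part of the job. Leave any brown or yellow look-alike of the phone alone.

How it is judged (in metres and radians):
On the way, in this order (a step that is already met when the one before it is completed fails the run):
1. the phone is home against the end stop, not yet clamped (x of phone in the frame of bed above -0.003 m and contact force between phone and bed below 15 N), for 0.2 s.
2. the foot clamps the phone with at least 25 N (contact force between phone and bed above 25 N), for 0.2 s.
At the end, for the whole second after the job is handed in: The phone lies home (origin within 3 mm of the bed's origin along the channel), pressed on the bed by the foot with 25 to 65 N that lasts after the crank is let go (x of phone in the frame of bed above -0.003 m and contact force between phone and bed between 25 and 65 N); the robot touches nothing.
It fails at once if the phone is crushed: more than 80 N between phone and bed (contact force between phone and bed above 80 N).
It fails at once if the phone is shoved with more than 25 N by the robot (contact force between any of the fingers, the arm and phone above 25 N).
It fails at once if a bystander is moved by more than 20 mm (distance of any of screwdriver, spudger, tape, shell, jar1, jar2, mouse from where it was at the start of the episode above 0.02 m).
It also fails if it takes over 72 s, if anything falls off the work surface, if the arm or the gripper's body presses on something with over 40 N, if the wrist force passes 120 N, or if a joint passes its speed limit or range.

## Working session

There is one attempt and no reset: what is moved stays moved. The work goes in short steps, each a Python script; the robot and the scene stay as the last script left them, time stands still between calls to the robot, and variables do not carry over. Pictures are saved under pics/ and viewed, at most 10 in all, crops included, and the job is handed in when it is done.

```bash
ls; mkdir -p pics; cat > h.py <<'E'
from plant import env, claw, planner, eyes, ticket, nets, readout
import numpy as np, cv2
def snap(c,name=None):
    s=eyes.snapshot(c)
    if name: cv2.imwrite(f'pics/{name}.png',s['img'][:,:,::-1])
    return s
def ray(s,px):
    K=s['intrinsics'];T=np.linalg.inv(s['camera_from_world'])
    d=T[:3,:3]@np.linalg.solve(K,[px[1],px[0],1.]);return T[:3,3],d
def atz(s,px,z):
    o,d=ray(s,px);return o+d*(z-o[2])/d[2]
def atd(s,px):
    o,d=ray(s,px);return o+d*s['z_map'][int(round(px[0])),int(round(px[1]))]
def proj(s,p):
    c=s['camera_from_world']@np.r_[p,1];q=s['intrinsics']@c[:3];return q[1]/q[2],q[0]/q[2]
E
python3 - <<'E'
from h import *
np.set_printoptions(precision=1,suppress=True)
for c in('top','side'):
    s=snap(c,c+'0'); print(c,np.linalg.inv(s['camera_from_world'])[:3,3])
    for n in('phone','bed','stop','nose','crank_axis','grip'):
        for r in nets.spot_point(c,n)[:3]:
            print(n,r['confidence'],np.array(r['pixel']),atd(s,r['pixel']))
E
```

```text
pics
top [ 458.5   30.4 1188.4]
phone 0.96 [314.5 441.5] [ 348.1 -320.7   10.6]
phone 0.74 [323.1 299.8] [336.5  53.7  13.2]
phone 0.68 [228.7 336.1] [579.6 -47.   36.9]
bed 0.85 [230.  329.6] [566.2 -24.6 138.7]
nose 0.67 [224.7 323.6] [577.8 -10.2 151.4]
grip 0.6 [220.  311.9] [581.4  17.9 216.1]
side [  49.7 -608.4  912.4]
phone 0.88 [310.5 222.2] [324.9  49.2   7.5]
phone 0.67 [430.1 331.4] [ 341.7 -321.8    9.6]
phone 0.64 [281.  333.6] [574.  -54.7  29.3]
bed 0.71 [281.1 328.3] [564.2 -46.7  28.6]
nose 0.91 [251.3 325.5] [559.  -37.4 126.8]
nose 0.49 [355.9 285.2] [ 362.9 -146.    23.9]
grip 0.53 [212.7 321.1] [580.5   7.6 200.2]
```

View pics/top0.png

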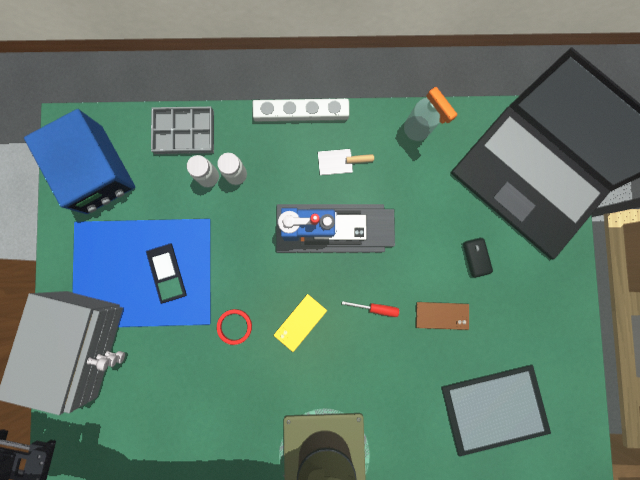

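View pics/side0.png

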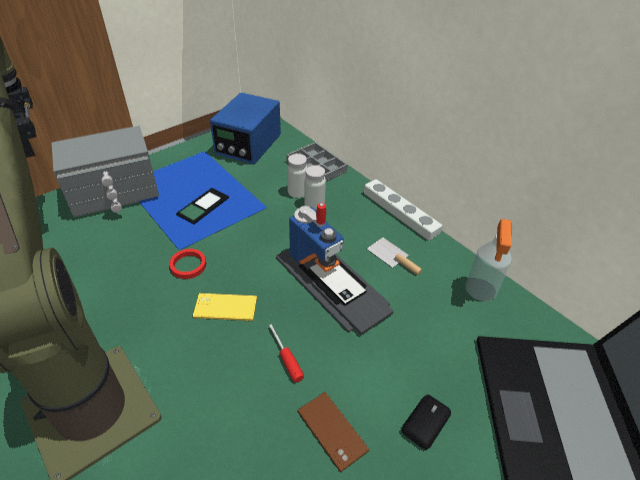

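The press holds the white phone at top (346,228) and side (338,283). Look-alikes for it: yellow at top (300,323), brown at (442,315) and the shell on the mat at (166,272). The red handle is at top (315,218). It could be confused with the tape at (234,327) or the screwdriver at (385,310). I choose the white phone in the press and will check it in one crop while fitting the bed.

```bash
python3 - <<'E'
from h import *
np.set_printoptions(precision=1,suppress=True)
s=snap('top'); K=s['intrinsics'];T=np.linalg.inv(s['camera_from_world'])
v,u=np.mgrid[195:265,265:405]; d=s['z_map'][195:265,265:405]
P=(np.stack([u,v,np.ones_like(u)],-1)@np.linalg.inv(K).T)*d[...,None]@T[:3,:3].T+T[:3,3]
c=s['img'][195:265,265:405].astype(int);z=P[...,2]
def rect(n,m):
    m=cv2.morphologyEx(m.astype(np.uint8),cv2.MORPH_OPEN,np.ones((2,2)))>0
    if m.sum()<5: print(n,'none');return
    r=cv2.minAreaRect(P[m][:,:2].astype(np.float32));print(n,m.sum(),r,'z',np.median(z[m]), 'mean',P[m].mean(0)); return r
rect('bed',(z>14)&(z<27.5)&(c.max(-1)<110))
white=(c.min(-1)>150)
rect('phone',(z>24)&(z<36)&(c.min(-1)>120))
rect('arm',(z>130)&(z<147)&(c[...,2]>c[...,0]+50))
rect('disc',(z>145)&(z<175)&white)
rect('red',(c[...,0]>c[...,1]+80)&(z>195))
print('zhist',np.histogram(z,[-20,5,15,22,27,35,80,130,150,170,190,220,260]))
cr=np.hstack([cv2.resize(s['img'][195:265,265:405],None,fx=4,fy=4,interpolation=2)])
q=snap('side')['img'][195:335,270:400]
cr2=cv2.resize(q,None,fx=2,fy=2)
o=np.zeros((280,560+260,3),np.uint8)[:, :800]; o[:,:560]=cr;o[:,560:]=cr2[:,:240]
cv2.imwrite('pics/crop1.png',o[:,:,::-1])
E
```

```text
bed 184 ((545.0537719726562, -32.936180114746094), (91.03677368164062, 194.13742065429688), 28.69223976135254) z 24.220077561795733 mean [550.6 -32.   29.8]
phone 749 ((553.4808959960938, -40.161521911621094), (93.66281127929688, 217.231689453125), 30.076587677001953) z 30.191232146885795 mean [580.  -82.1  34.4]
arm 682 ((538.2742309570312, 22.542072296142578), (132.92677307128906, 159.7515411376953), 89.0122299194336) z 138.52540351914502 mean [579.7  20.5 147. ]
disc 367 ((549.6702270507812, 50.37390899658203), (117.47280883789062, 145.03387451171875), 63.37775421142578) z 160.0249513215349 mean [584.5  46.6 159.1]
red 51 ((587.3714599609375, 8.823349952697754), (17.51601791381836, 21.452104568481445), 88.79212951660156) z 213.85599909674363 mean [584.8   9.7 204.8]
zhist (array([3971, 1614,  813,  722,  990,   35,   79, 1074,  363,    3,   81,
          3]), array([-20,   5,  15,  22,  27,  35,  80, 130, 150, 170, 190, 220, 260]))
```

View pics/crop1.png

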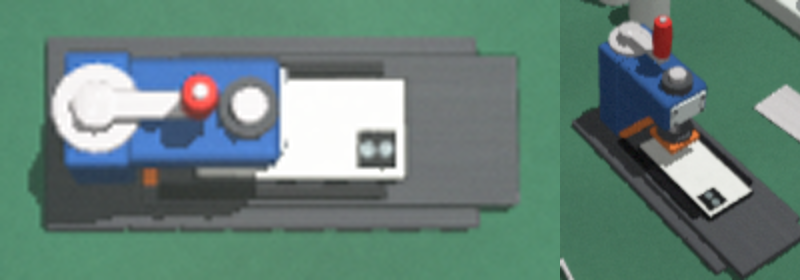

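The crop shows the white phone with its camera patch at (375,148), sticking out of the blue press and between black side rails. The red handle is at (200,92), the crank hub at (95,107), and the mouth end of the bed spans (518,57) to (514,208). The choice of phone is confirmed.

```bash
python3 - <<'E'
from h import *
np.set_printoptions(precision=1,suppress=True)
s=snap('top'); w=lambda c,r,z:atz(s,(195+(r-1.5)/4,265+(c-1.5)/4),z)
A=w(95,107,162);M=(w(518,57,20)+w(514,208,20))/2
e=(A-M)[:2];L=np.hypot(*e);print('axis',A,'mouth',M,'len',L,'ang',np.arctan2(e[1],e[0]))
H=w(199,93,214);print('handle',H,'r',np.hypot(*(H-A)[:2]))
for n,p in dict(ph1=w(405,80,29),ph2=w(403,180,29),edgeTop1=w(475,38,14),edgeTop2=w(45,38,14),edgeB1=w(475,229,14),edgeB2=w(45,229,14),armR1=w(280,60,138),armR2=w(278,163,138),armTL=w(130,57,138),m1=w(518,57,20),m2=w(514,208,20)).items():print(n,p)
t=snap('side')
for c,n in(('side','grip'),('side','crank_axis'),('top','crank_axis'),('side','nose')):
    for r in nets.spot_point(c,n)[:1]:print(c,n,r['confidence'],atz(t if c=='side' else s,r['pixel'],{'grip':194,'crank_axis':161,'nose':92}[n]))
# side: red top
h=cv2.cvtColor(t['img'],cv2.COLOR_RGB2HSV)[195:240,300:340];m=((h[...,0]<8)|(h[...,0]>172))&(h[...,1]>150)
v,u=np.nonzero(m);print('side red',v.min()+195,v.max()+195,u.mean()+300,atz(t,(v.min()+199,u[v<v.min()+6].mean()+300),214), atz(t,(v.mean()+195,u.mean()+300),190))
E
```

```text
axis [586.2  72.1 162. ] mouth [ 580.6 -201.5   20. ] len 273.70575166443473 ang 1.550033032221305
handle [586.3  12.3 214. ] r 59.78650899100148
ph1 [ 616.  -127.5   29. ]
ph2 [ 549.8 -123.8   29. ]
edgeTop1 [ 645.5 -177.7   14. ]
edgeTop2 [651.9 110.6  14. ]
edgeB1 [ 517.1 -172.6   14. ]
edgeB2 [524.2 112.8  14. ]
armR1 [615.  -38.1 138. ]
armR2 [553.1 -35.1 138. ]
armTL [618.8  51.6 138. ]
m1 [ 631. -205.   20.]
m2 [ 530.1 -198.1   20. ]
side grip 0.67 [517.6 -92.3 194. ]
side crank_axis 0.73 [ 416.3 -452.8  161. ]
side nose 0.69 [584.5 -14.4  92. ]
side red 204 223 320.86708860759495 [580.   8. 214.] [585.8  14.4 190. ]
```

```bash
cat >> h.py <<'E'
from scipy.spatial.transform import Rotation as R
B=1.5493; ex=np.array([np.cos(B),np.sin(B)]);ey=np.array([-ex[1],ex[0]]);O=np.array([584.1,-32.3])
def bed(x,y,z): return np.r_[O+ex*x+ey*y,z]
def q(psi): return (R.from_euler('z',psi)*R.from_euler('x',np.pi)).as_quat()
C=bed(105,0,0)[:2]
E
python3 - <<'E'
from h import *
np.set_printoptions(precision=2,suppress=True)
print('t',readout.read_t())
for psi in(B,B-np.pi,B-np.pi/2,B+np.pi/2,B-np.pi/4,B+np.pi/4):
    ok=[planner.solve_ik(list(np.r_[C+60*np.array([np.cos(a),np.sin(a)]),175]),list(q(psi))) for a in np.arange(0,6.28,.5)]
    p=planner.solve_ik(list(bed(-123,0,24)),list(q(psi)))
    print(round(psi,2),sum(o is not None for o in ok),p, np.array([o for o in ok if o is not None]).ptp(0) if 0 else [o[6] for o in ok if o is not None][:3])
psi=B if planner.solve_ik(list(bed(-123,0,24)),list(q(B))) is not None else B-np.pi
claw.move_gripper(0.0)
env.movep(list(bed(-125,0,330)),list(q(psi)))
env.movep(list(bed(-125,0,60)),list(q(psi)))
print('f',readout.read_ft_force(), env.move_linear(list(bed(-125,0,24.5)),rate=40,force_limit=6),readout.read_ee_pos(),readout.read_ft_force(),'t',readout.read_t())
r=env.move_linear(list(bed(-100,0,24.5)),rate=50,force_limit=5);print(r,readout.read_ee_pos(),readout.read_ft_force())
snap('side','side1')
E
```

```text
t 1.1
1.55 13 [ 0.28  0.97 -0.16  1.76  0.32  0.44 -0.13] [np.float64(-0.14823943761755154), np.float64(-0.1945048466914043), np.float64(-0.23507677692080897)]
-1.59 13 [ 0.65  1.13 -0.9   1.74  1.15  0.89  2.34] [np.float64(2.3620190747653176), np.float64(2.3143319038030796), np.float64(2.2557233250219904)]
-0.02 13 [ 0.09  0.98  0.16  1.77 -0.34  0.42 -1.09] [np.float64(-1.33343619165347), np.float64(-1.371331814433576), np.float64(-1.3945251292516518)]
3.12 13 [ 0.5   1.03 -0.58  1.75  0.89  0.65  0.95] [np.float64(1.0747717769096308), np.float64(1.0311591259467283), np.float64(0.9831124282719285)]
0.76 13 [ 0.18  0.97  0.    1.77 -0.01  0.41 -0.61] [np.float64(-0.7491526864602408), np.float64(-0.7991247679820624), np.float64(-0.8375369679156315)]
2.33 13 [ 0.38  0.99 -0.36  1.76  0.63  0.52  0.38] [np.float64(0.4565204056022156), np.float64(0.4123242110136036), np.float64(0.36843499970547744)]
f [ 1.05 -0.07  0.97] False [ 581.61 -157.37   24.69] [0.17 0.25 0.5 ] t 7.6
False [ 581.92 -132.03   24.49] [ 0.44  0.02 -0.23]
```

View pics/side1.png

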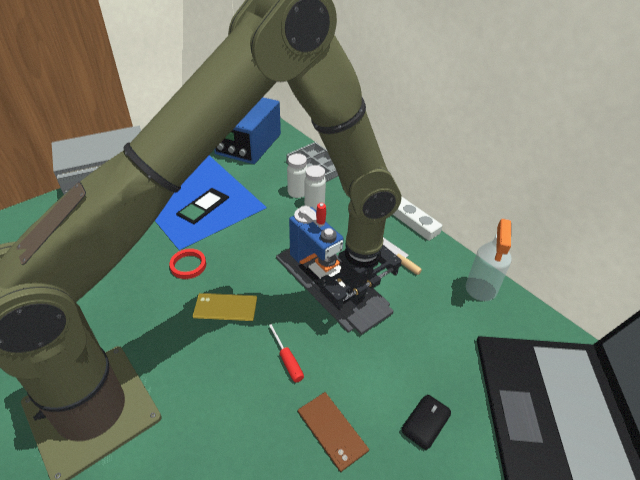

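The picture shows the closed gripper standing over the mouth of the bed behind the phone, at about (355,275), with nothing disturbed. Next is the push.

```bash
python3 - <<'E'
from h import *
np.set_printoptions(precision=2,suppress=True)
for tgt in(-85,-62):
    r=env.move_linear(list(bed(tgt,0,24.5)),rate=14 if tgt<-80 else 8,force_limit=5)
    p=readout.read_ee_pos();print(r,'bedx',(np.array(p[:2])-O)@ex,p[2],readout.read_ft_force(),readout.read_t())
    if r:break
env.hold(.3);print(readout.read_ft_force())
env.move_linear(list(bed(-120,0,26)),rate=80)
env.move_linear(list(bed(-120,0,270)),rate=200)
s=snap('top');o=s['img'][195:265,265:405]
t=snap('side')['img'][195:335,270:400]
im=np.zeros((280,820,3),np.uint8)[:, :800]; im[:,:560]=cv2.resize(o,None,fx=4,fy=4,interpolation=2);im[:,560:]=cv2.resize(t,None,fx=2,fy=2)[:,:240]
cv2.imwrite('pics/crop2.png',im[:,:,::-1]);print(readout.read_t())
E
```

```text
False bedx -84.7988196598806 24.51506594222075 [ 0.05  0.06 -0.04] 9.525
True bedx -80.3788936150383 24.243765467201406 [-0.34  1.65 -0.11] 10.7083
[0.24 0.36 0.24]
13.1083
```

View pics/crop2.png

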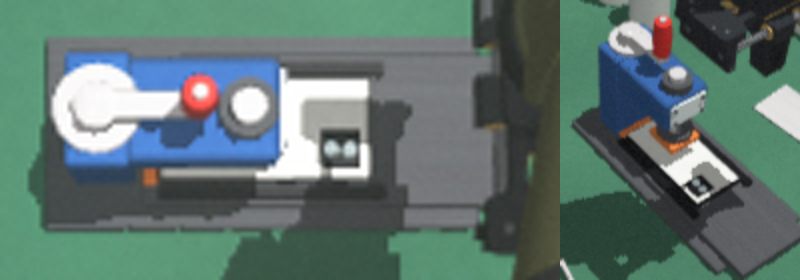

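The crop shows the phone's near end at column ~369, about bed x -70. That matches home. A second, slightly firmer push will confirm the contact, then I'll take the handle.

```bash
python3 - <<'E'
from h import *
np.set_printoptions(precision=2,suppress=True)
bx=lambda:(np.array(readout.read_ee_pos()[:2])-O)@ex
env.move_linear(list(bed(-95,0,26)),rate=200)
env.move_linear(list(bed(-84,0,24.5)),rate=50)
r=env.move_linear(list(bed(-70,0,24.5)),rate=8,force_limit=9)
print(r,bx(),readout.read_ft_force());env.hold(.2);print(bx(),readout.read_ft_force())
env.move_linear(list(bed(-110,0,26)),rate=120)
env.move_linear(list(bed(-100,0,270)),rate=250)
claw.move_gripper(0.6)
# grasp handle: closing line along bed x (radial) at start -> tool y = bed y for psi=B ; keep psi=B
H=np.array([586.3,12.3])
env.move_linear(list(np.r_[H,250]),rate=250)
r=env.move_linear(list(np.r_[H,177]),rate=100,force_limit=8)
print(r,readout.read_ee_pos(),readout.read_t())
claw.move_gripper(0.0,35)
print(readout.read_grip_width()*88,readout.read_finger_force(),readout.read_ft_force(),readout.read_t())
t=snap('side');cv2.imwrite('pics/crop3.png',cv2.resize(t['img'][150:340,240:440],None,fx=3,fy=3)[:,:,::-1])
E
```

```text
True -80.35678449699678 [ 0.54 -0.63  1.85]
-80.40837897827357 [ 0.83 -0.74  0.46]
False [586.78  11.97 177.54] 20.1333
21.610898203394807 34.99279520910932 [ 3.77 -0.69 -1.29] 20.7167
```

View pics/crop3.png

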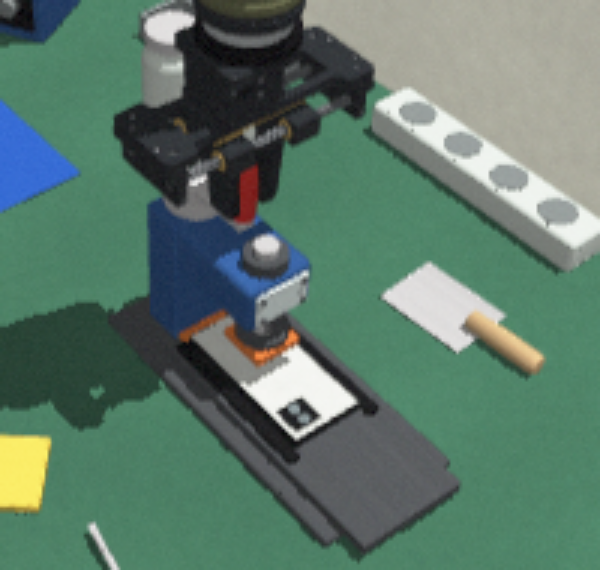

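The crop shows the fingers gripping the red handle at (247,190), the foot still above the phone, and everything else undisturbed. The second push stopped at the same place, so the phone is home. Now the free turning, keeping below the 3.17 rad at which contact could first happen.

```bash
cat >> h.py <<'E'
def step(a,da,rate,rad=60.,z=177.5,**k):
    a-=da; n=np.array([np.cos(a),np.sin(a)])
    r=env.move_linear(list(np.r_[C+rad*n,z]),rate=rate,**k)
    f=np.array(readout.read_ft_force()); p=np.array(readout.read_ee_pos())[:2]-C
    aa=np.arctan2(p[1],p[0]);tn=np.array([np.sin(aa),-np.cos(aa)])
    return a,r,-f[:2]@tn,f[:2]@n,np.hypot(*p),aa
E
python3 - <<'E'
from h import *
print('C',C,'F0',readout.read_ft_force())
a=-np.pi/2
for i in range(14):
    t0=readout.read_t();a,r,ft,fr,rr,aa=step(a,.2,40)
    print(f'{a:.2f} ft {ft:.2f} fr {fr:.2f} r {rr:.1f} aerr {(aa-a+3.14159)%6.28319-3.14159:.3f} dt {readout.read_t()-t0:.2f}')
env.hold(.3);print(readout.read_ft_force(),readout.read_t())
E
```

```text
C [586.35694049  72.6757411 ] F0 [ 5.56710282 -0.23727339  0.28102563]
-1.77 ft 5.50 fr -0.20 r 59.9 aerr 0.023 dt 0.45
-1.97 ft 6.82 fr -1.77 r 59.4 aerr 0.025 dt 0.45
-2.17 ft 6.09 fr -3.75 r 59.0 aerr 0.027 dt 0.45
-2.37 ft 6.25 fr -5.53 r 58.6 aerr 0.029 dt 0.45
-2.57 ft 5.81 fr -5.52 r 58.3 aerr 0.032 dt 0.45
-2.77 ft 5.50 fr -7.04 r 58.0 aerr 0.036 dt 0.45
-2.97 ft 5.41 fr -8.57 r 57.9 aerr 0.040 dt 0.45
-3.17 ft 4.99 fr -7.88 r 57.7 aerr 0.046 dt 0.45
-3.37 ft 4.67 fr -7.42 r 57.7 aerr 0.053 dt 0.45
-3.57 ft 5.37 fr -6.32 r 57.8 aerr 0.060 dt 0.45
-3.77 ft 5.64 fr -5.58 r 57.9 aerr 0.067 dt 0.45
-3.97 ft 5.26 fr -4.85 r 58.2 aerr 0.071 dt 0.45
-4.17 ft 5.38 fr -2.87 r 58.4 aerr 0.073 dt 0.45
-4.37 ft 5.06 fr -2.56 r 58.8 aerr 0.072 dt 0.45
[-4.10334703 -4.11689532  4.9941027 ] 27.3667
```

```bash
cat >> h.py <<'E'
C=C+np.array([1.9,-.3])
def held(a,rate=40,da=.15):
    a,r,f1,fr,rr,aa=step(a,da,rate,rad=59.6)
    F=[]
    for _ in range(5):
        env.hold(.03);F.append(readout.read_ft_force()[:2])
    f=np.mean(F,0);tn=np.array([np.sin(aa),-np.cos(aa)])
    return a,f1,-f@tn,fr,rr,(aa-a+np.pi)%(2*np.pi)-np.pi+a
E
python3 - <<'E'
from h import *
a=-4.37;base=[];b1=[]
for i in range(14):
    a,f1,fh,fr,rr,aa=held(a)
    print(f'{a:.2f} now {f1:.2f} held {fh:.2f} fr {fr:.2f} r {rr:.1f} ang {aa:.3f}')
    if i>4 and fh>np.mean(base[1:])+1.3 and f1>np.mean(b1[1:])+1: break
    base.append(fh);b1.append(f1)
print(readout.read_t())
t=snap('side');cv2.imwrite('pics/crop4.png',cv2.resize(t['img'][220:310,280:380],None,fx=6,fy=6,interpolation=2)[:,:,::-1])
E
```

```text
-4.52 now 6.32 held 5.92 fr 1.02 r 59.8 ang -4.449
-4.67 now 6.09 held 6.06 fr 1.09 r 59.9 ang -4.600
-4.82 now 5.27 held 5.82 fr 0.82 r 60.0 ang -4.750
-4.97 now 6.24 held 5.77 fr 1.35 r 60.1 ang -4.901
-5.12 now 6.13 held 5.83 fr 1.14 r 60.1 ang -5.050
-5.27 now 5.94 held 6.33 fr 0.76 r 60.2 ang -5.196
-5.42 now 7.94 held 7.02 fr 0.33 r 60.2 ang -5.336
-5.57 now 7.88 held 7.90 fr 0.68 r 60.3 ang -5.474
31.7417
```

View pics/crop4.png

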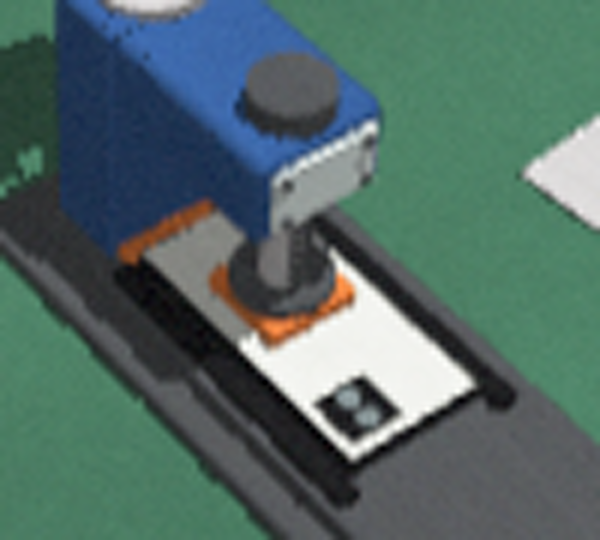

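The foot now sits on the phone. The force began to rise near -5.17 rad and the crank is at -5.47, about 22 N of clamping. I'm aiming for about -5.79 (~45 N).

```bash
python3 - <<'E'
from h import *
a=-5.57
for d in(.12,.12,.10):
    a,f1,fh,fr,rr,aa=held(a,da=d)
    print(f'{a:.2f} now {f1:.2f} held {fh:.2f} fr {fr:.2f} r {rr:.1f} ang {aa:.3f} clamp {(-5.17-aa)*72:.0f}')
    if fh>5.85+4.6: break
print(readout.read_t())
E
```

```text
-5.69 now 9.08 held 9.15 fr 1.10 r 60.3 ang -5.584 clamp 30
-5.81 now 9.66 held 9.55 fr 1.81 r 60.3 ang -5.693 clamp 38
-5.91 now 9.48 held 10.52 fr 1.55 r 60.4 ang -5.782 clamp 44
33.2417
```

```bash
python3 - <<'E'
from h import *
a,f1,fh,fr,rr,aa=held(-5.91,da=-.125,rate=25)
print(f1,fh,fr,aa)
claw.move_gripper(0.5)
p=np.array(readout.read_ee_pos());print(p,readout.read_ft_force())
p[2]=300;env.move_linear(list(p),rate=150);print(readout.read_t())
env.movep(list(bed(-150,0,330)),list(q(B)))
t=snap('side');s=snap('top')
im=np.hstack([cv2.resize(s['img'][195:265,265:405],(400,200)),cv2.resize(t['img'][195:265,265:405],(400,200))])
cv2.imwrite('pics/crop5.png',im[:,:,::-1])
# handle angle from the top view
c=s['img'][190:270,255:400].astype(int);m=(c[...,0]>c[...,1]+90)&(c[...,0]>c[...,2]+90)&(c[...,1]<70)
v,u=np.nonzero(m);w=atz(s,(v.mean()+190,u.mean()+255),212);print(m.sum(),w,np.arctan2(*(w[:2]-C)[::-1])-2*np.pi,readout.read_t())
E
```

```text
1.0435349591700023 1.1414319140515203 5.733220360216564 -5.778008845740935
[640.30956931 100.49211508 177.40478911] [ 0.0812801   0.44912338 -0.62714451]
35.3417
8 [632.49969858  97.92171729 212.        ] -5.759545714152745 36.5583
```

View pics/crop5.png

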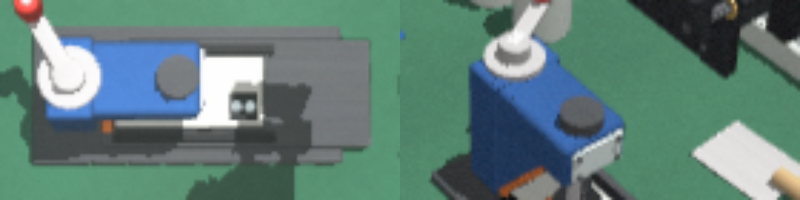

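The picture shows the crank resting where I left it, handle at (28,8). The phone is home, its near end at (264,90), and the gripper is clear, so I'm handing in.

```bash
python3 -c "
from h import *
print(ticket.close_job())"
```

```text
the job is handed in; nothing more can be done
None
```

The phone is home against the end stop and clamped at an estimated 45 N (not measured directly), the crank is released, the bystanders were left alone, and the job was handed in after about 37 s; no verdict came back.

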